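# Lay the next filter carton down in the taped opening spot

### The arm

A 7-joint arm with a two-finger parallel gripper is mounted at the origin on the work surface. World frame = base frame: x ahead of the robot, y to its left, z up, the work surface at z = 0. Lengths are in m, angles in rad, forces in N, time in s.
With the tool pointing down it reaches from about 0.425 to 0.925 m from the base axis. Payload 6.8 kg.
Tool frame: the origin (TCP) lies between the finger pads; the fingertips stand 17 mm ahead of it and the grasp point (between the pads) lies 2 mm behind it; z points along the fingers, y is the direction in which the jaws open and shut (so a half turn about z gives the same grasp; the last joint's range is limited). The gripper opens to 85 mm and grips with 20 to 120 N. Pads are 22 mm wide; open, the fingers measure 114 mm over their backs; the gripper's body (76 mm by 85 mm) begins 54 mm behind the grasp point. The pads swing forward as they close: fully open they stand 13 mm farther back than shut.
Start: joints at [1.211, 0.477, 0.022, 1.555, -0.011, 1.109, -0.083], TCP at [0.168, -0.654, 0.248] pointing down, gripper open.
Joint ranges: [-2.96, 2.96], [-0.34, 2.1], [-1.41, 1.46], [0.24, 2.44], [-1.37, 4.51], [0.17, 1.92], [-2.96, 2.96]. Speed limits (rad/s): [2.39, 2.39, 3.14, 3.14, 3.14, 3.14, 3.14].

### API

Orientations are given as a unit quaternion [w, x, y, z].
In Python, from station import bot gives the robot as it stands. The module is installed in compiled form; this text tells all that it offers.
- The arm moves only by the tool carry_out, never from a script. Its argument "moves" is a list of rows, each a list of 3 entries, a list of its own where there are three numbers: the turn, a rotation vector about the tool's x, y, z in degrees, then the shift along the tool's x, y, z in cm, then the finger opening in cm, from 0 to 8.54. A call has 1 to 5 rows; each row is the pose to reach, as a shift and turn from the pose commanded when the call began, along the tool's axes at that moment; what a row does not reach only later rows make up. A row lasts 1/8 s, in which the tool goes at most 62.5 mm and 10.7 degrees, less where a joint would pass 70% of its speed; a pose out of reach is approached as far as the arm can. A call with a gripper value outside its range is refused whole. The fingers move at their own pace and stop on an object; "newtons" is the grip in N (left out, the last holds). Time passes only in rows, so rows that repeat a pose let the fingers close. It gives the time, the measured TCP pose, the force and the opening at its end, in the units of the state.
- bot.get_obs(): the state, without advancing time (a new reading comes with each control period).
- bot.read_camera(name): name is "side" or "top" or "wrist"; returns the picture (384x512x3 uint8, red, green, blue); there is no depth.
- bot.camera_info(name): a dict with "vertical_fov" (degrees; the focal length in pixels is half the picture's height over the tangent of half this angle, whatever the lens; pixels are square), "cx", "cy" (the principal point, pixels), "position" and "attitude" of the camera in the world. Camera axes: x right, y up, looking along -z (the intrinsics and any distortion apply to the point x, -y, -z); pixel columns grow to the right and rows downward; lengths in m; the calibration is good to about 2 mm. A picture is of the moment at which its call begins: read the wrist's pose just before it. camera_info takes no time and is no camera call; for the wrist camera it gives the pose at the moment of the call.
- bot.hand_in(): hands the job in, once; it reports no verdict.
Trained networks look in the newest picture that a camera, given by its name, has taken for a name from the list of things; names that differ only in an ending like _2 or _b are one class to them, and where a whole thing is asked for, a point or a joint stands for the part that bears it (a point fixed in the world has none). Each returns a list of dicts, best first, with "score" (0 to 1); they miss things now and then, are a little off and sometimes report something else, mostly with a low value. They report only what shows in the picture. A call takes as long as a camera call. They do not tell look-alikes from the thing itself.
- bot.silhouettes(label, camera): "region" (384x512 bool, what is visible of it) and "location" ([column, row] in pixels, amid what is visible of it).
The state is a dict: "t": time; "q": joint angles; "joint_vel": joint speeds; "joint_torque": joint torques, N m; "eef_pos": TCP position; "tool_rot": TCP orientation; "contact_force": force on the tool from outside, world axes, zero at the start; "torque": the same for the moment, N m; "gripper_width": opening from 0.0 (shut) to 1.0 (fully open).
Only numpy, scipy, OpenCV 4.12 (cv2) and the standard library are available. Lean on these libraries where they do the work, as an engineer would, in place of code of your own. Each camera call takes 0.05 s, during which the arm holds its last target. There are 200 camera calls.

### The job

The blue carton of coffee filters is the next one to be opened: push it near its top so that it topples into the white-taped outline on the bar mat, then nudge it until it lies flat on its broad face wholly inside the outline, with its top end towards the yellow carton. Do all of it by pushing with the fingers: do not pick the carton up. Leave the yellow carton standing and leave the glass, the tamper and the milk pitcher where they are.

Things in the scene. Friction and masses are not known exactly. Their poses are not given: they have to be found in the camera images.
- blue_carton: Blue carton with a white band, 80 (its x) x 45 (its y) x 150 mm (its z), about 0.25 kg, standing on the mat at one end of the outline, 10 to 40 mm outside it, a broad face (80 x 150) roughly towards it. Origin: centre of its underside; z to its top, y normal to the broad faces. Pushed high on the outer broad face, it tips over at a lean of about 17 degrees.
- blue_centre (a point): Centre of the blue carton, 75 mm above its underside along its z; axes as the carton's.
- corner_a (a point): Corner of the blue carton's broad outline, half-way through its thickness: bottom end, x = -40 mm.
- corner_b (a point): As corner_a: bottom end, x = +40 mm.
- corner_c (a point): As corner_a: top end, x = -40 mm.
- corner_d (a point): As corner_a: top end, x = +40 mm.
- zone (a point): Centre of the white-taped outline, on the top face of the black rubber bar mat (4 mm thick, 200 x 480 mm, fixed to the counter). The outline is 140 mm (its x) by 200 mm (its y, the mat's long direction) inside the tape; the tape is 8 mm wide, flat, no step. z up.
- yellow_carton: Yellow carton of the same size and shape, standing at the other end of the outline, 10 to 40 mm outside it. It must stay standing. Origin: centre of its underside. Blue and yellow may stand at either end.
- shot_glass: Clear empty shot glass, 56 mm across, 65 mm high, on the counter beyond the mat's far long side. Origin: centre of its underside.
- tamper: Steel coffee tamper with black handle, 58 mm across, 85 mm high, on the counter beside the mat's near long side, by one of its ends. Origin: centre of its underside.
- pitcher: Steel milk pitcher with a side handle, 76 mm across, 85 mm high, on the counter beside the mat's near long side, by one of its ends. Origin: centre of its underside.
There are look-alikes about, which are no part of the job. What is shaped like the tamper but orange or purple is not meant.

How it is judged:
On the way, in this order (a step that is already met when the one before it is completed fails the run):
1. the fingers push the standing blue carton high up and it begins to tip (contact force between blue_carton and the fingers above 0.05 N and angle between blue_carton's own z axis and vertical between 0.04 and 1 rad and height (world z) of the grasp point above 0.085 m), for 0.02 s.
2. the blue carton has toppled towards the yellow one and lies on its broad face (angle between blue_carton's own z axis and vertical between 1.47 and 1.67 rad and (angle between blue_carton's own y axis and vertical below 0.1 rad or angle between blue_carton's own y axis and vertical above 3.04 rad) and z of yellow_carton in the frame of blue_carton above 0.12 m), for 0.1 s.
At the end, for the whole second after the job is handed in: The blue carton lies at rest flat on a broad face on the mat (within about 0.1 rad), top end towards the yellow carton, all four corners of its outline inside the tape (up to 4 mm onto the tape allowed); the yellow carton, glass, tamper and pitcher stand upright within 20 mm of where they were (all of step 2 and height (world z) of blue_centre between 0.02 and 0.033 m and x of corner_a in the frame of zone between -0.074 and 0.074 m and y of corner_a in the frame of zone between -0.104 and 0.104 m and x of corner_b in the frame of zone between -0.074 and 0.074 m and y of corner_b in the frame of zone between -0.104 and 0.104 m and x of corner_c in the frame of zone between -0.074 and 0.074 m and y of corner_c in the frame of zone between -0.104 and 0.104 m and x of corner_d in the frame of zone between -0.074 and 0.074 m and y of corner_d in the frame of zone between -0.104 and 0.104 m and linear speed of blue_carton below 0.02 m/s and angle between each of yellow_carton, shot_glass, tamper, pitcher's own z axis and vertical below 0.1 rad and distance of each of yellow_carton, shot_glass, tamper, pitcher from where it was at the start of the episode below 0.02 m); the robot touches nothing.
It fails at once if the blue carton is lifted off the mat (height (world z) of blue_centre above 0.092 m or (angle between blue_carton's own z axis and vertical above 1.45 rad and height (world z) of blue_centre above 0.05 m)).
It fails at once if the yellow carton is knocked over or pushed away (more than 20 mm) (distance of yellow_carton from where it was at the start of the episode above 0.02 m or angle between yellow_carton's own z axis and vertical above 0.2 rad).
It fails at once if the shot glass is knocked over or pushed away (more than 20 mm) (distance of shot_glass from where it was at the start of the episode above 0.02 m or angle between shot_glass's own z axis and vertical above 0.2 rad).
It fails at once if the tamper is knocked over or pushed away (more than 20 mm) (distance of tamper from where it was at the start of the episode above 0.02 m or angle between tamper's own z axis and vertical above 0.2 rad).
It fails at once if the milk pitcher is knocked over or pushed away (more than 20 mm) (distance of pitcher from where it was at the start of the episode above 0.02 m or angle between pitcher's own z axis and vertical above 0.2 rad).
It also fails if it takes over 64 s, if anything falls off the work surface, if the arm or the gripper's body presses on something with over 40 N, if the wrist force passes 120 N, or if a joint passes its speed limit or range.

## Working session

There is one attempt and no reset: what is moved stays moved. The work goes in short steps, Python scripts to look and compute and a tool call to move; the robot and the scene stay as the last step left them, time stands still between calls to the robot, and variables do not carry over. Pictures are saved under pics/ and viewed, about 8 in all and at most 12, crops included, and the job is handed in when it is done.

Besides the shell and the picture viewer there is one more tool, called as name([rows], argument=value, ...), one row to a line, values as JSON. carry_out: Moves the arm, as the interface text tells. Its arguments: {"type":"object","properties":{"moves":{"type":"array"},"newtons":{"type":"number"}},"required":["moves"]}

```bash
mkdir -p pics
python3 - <<'E'
from station import bot
import cv2,numpy as np
o=bot.get_obs();print({k:np.round(v,3) for k,v in o.items()})
ims=[]
for n in ("side","top","wrist"):
    im=bot.read_camera(n);cv2.imwrite(f"pics/{n}0.png",im[:,:,::-1]);print(n,bot.camera_info(n));ims.append(im)
cv2.imwrite("pics/a.png",np.vstack([cv2.resize(np.hstack(ims[:2]),(800,300))])[:,:,::-1])
E
```

```text
{'t': np.float64(0.0), 'q': array([ 1.211,  0.478,  0.022,  1.556, -0.012,  1.109, -0.083]), 'joint_vel': array([ 0.001, -0.   ,  0.   , -0.   , -0.001,  0.001,  0.   ]), 'joint_torque': array([ 1.0000e-03, -5.9644e+01,  1.6080e+00, -2.8119e+01,  1.2000e-02,
        9.0000e-03, -0.0000e+00]), 'eef_pos': array([ 0.168, -0.653,  0.247]), 'tool_rot': array([-0.001,  0.992,  0.126, -0.   ]), 'contact_force': array([-0.585, -0.164, -0.664]), 'torque': array([0.027, 0.009, 0.009]), 'gripper_width': np.float64(0.999)}
side {'vertical_fov': 44.0022923267267, 'cx': 260.2855065804207, 'cy': 191.6694716799367, 'position': array([0.0204271 , 0.58264653, 0.88385584]), 'attitude': array([-0.34698564, -0.14043877,  0.37356002,  0.84872306])}
top {'vertical_fov': 42.67259881465837, 'cx': 255.83821367721563, 'cy': 189.008988011756, 'position': array([ 0.38749756, -0.00886446,  1.1907854 ]), 'attitude': array([ 0.71336056,  0.06491672, -0.05971986, -0.69522375])}
wrist {'vertical_fov': 66.14993537831363, 'cx': 256.45430354095953, 'cy': 191.6853463485721, 'position': array([ 0.23569072, -0.63669915,  0.37335708]), 'attitude': array([ 0.78285298, -0.10770681,  0.08466858, -0.60693631])}
```

View pics/top0.png

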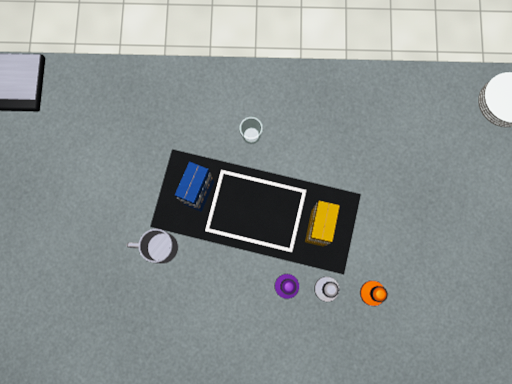

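View pics/side0.png

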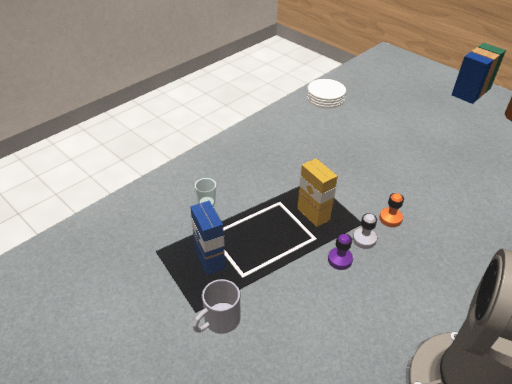

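The top view shows:
- the blue carton at (193,183)
- the outline centred at about (256,210)
- the yellow carton at (323,222)
- the glass at (251,130)
- the pitcher at (157,246)
- the steel tamper with a grey base at (328,289). The purple one at (287,286) and the orange one at (375,293) are look-alikes.

The blue carton is the only blue one standing on the mat.

```bash
cat > h.py <<'E'
import numpy as np,cv2
from scipy.spatial.transform import Rotation as R
from scipy.optimize import minimize
from station import bot
def rot(q): return R.from_quat(np.asarray(q)[[1,2,3,0]])
def proj(P,c):
    f=192/np.tan(np.radians(c["vertical_fov"]/2)); p=rot(c["attitude"]).inv().apply(np.atleast_2d(P)-c["position"])
    return np.c_[c["cx"]+f*p[:,0]/-p[:,2], c["cy"]+f*p[:,1]/p[:,2]]
def unproj(uv,c,z):
    uv=np.atleast_2d(uv).astype(float);f=192/np.tan(np.radians(c["vertical_fov"]/2))
    d=rot(c["attitude"]).apply(np.c_[(uv[:,0]-c["cx"])/f,-(uv[:,1]-c["cy"])/f,-np.ones(len(uv))])
    return c["position"]+d*((z-c["position"][2])/d[:,2])[:,None]
def box(x,y,yaw,dims,z0=.004):
    s=np.array([[i,j,k] for i in(-.5,.5) for j in(-.5,.5) for k in(0,1)])*dims
    return R.from_euler('z',yaw).apply(s)+[x,y,z0]
def fit(masks,dims,guess):
    """masks: list of (bool mask, caminfo); returns x,y,yaw, IoU"""
    def cost(p):
        t=0
        for m,c in masks:
            h=cv2.convexHull((proj(box(*p,dims),c)*64).astype(np.int32))
            im=np.zeros(m.shape,np.uint8);cv2.fillConvexPoly(im,h,1,shift=6);im=im>0
            t+=1-(im&m).sum()/max(1,(im|m).sum())
        return t/len(masks)
    best=None
    for dy in np.radians([-20,-10,0,10,20]):
        g=np.array(guess)+[0,0,dy]
        r=minimize(cost,g,method="Nelder-Mead",options=dict(initial_simplex=g+np.array([[0,0,0],[.02,0,0],[0,.02,0],[0,0,.15]])))
        if best is None or r.fun<best.fun:best=r
    return best.x,1-best.fun
def sil(label,cams=("top","side")):
    out=[]
    for n in cams:
        bot.read_camera(n);s=bot.silhouettes(label,n)
        if s: out.append((s[0]["region"],bot.camera_info(n)));print(label,n,[(round(float(a["score"]),2),np.round(a["location"])) for a in s])
    return out
E
python3 - <<'E'
from h import *
im=cv2.imread("pics/top0.png");c=bot.camera_info("top")
w=(im.min(2)>190).astype(np.uint8);w[:160]=0;w[260:]=0;w[:,:195]=0;w[:,310:]=0
cs,_=cv2.findContours(w,cv2.RETR_CCOMP,cv2.CHAIN_APPROX_NONE)
k=max(cs,key=cv2.contourArea);P=unproj(k[:,0],c,.004)[:,:2]
rc=cv2.minAreaRect((P*1000).astype(np.float32));print("zone outer",rc,np.round(cv2.boxPoints(rc)))
for n,uv,z in(("blue",(193,178),.15),("yellow",(325,215),.15),("glass",(251,133),0.03),("pitcher",(157,246),.05),("tamper",(328,289),.03)):
    print(n,unproj(uv,c,z).round(3))
for l in("blue_carton","yellow_carton"):
    m=sil(l);g=unproj([193,178] if l[0]=="b" else [325,215],c,.15)[0]
    for mm in (m,m[:1],m[1:]):
        if mm: print(l,fit(mm,(.08,.045,.15),[g[0],g[1],np.radians(rc[2])]))
E
```

```text
zone outer ((547.3450927734375, 2.2862091064453125), (215.4402313232422, 156.22286987304688), 77.73814392089844) [[ 448.  -86.]
 [ 601. -120.]
 [ 647.   91.]
 [ 494.  124.]]
blue [[0.594 0.138 0.15 ]]
yellow [[ 0.521 -0.147  0.15 ]]
glass [[0.733 0.018 0.03 ]]
pitcher [[0.451 0.227 0.05 ]]
tamper [[ 0.364 -0.171  0.03 ]]
blue_carton top [(0.85, array([193., 187.]))]
blue_carton side [(0.85, array([209., 236.])), (0.4, array([263., 243.]))]
blue_carton (array([0.58353623, 0.14238266, 2.74649285]), np.float64(0.952320203369))
blue_carton (array([0.58362842, 0.14171655, 2.80700258]), np.float64(0.9650455927051672))
blue_carton (array([0.58562871, 0.14171494, 2.7472776 ]), np.float64(0.952995867768595))
yellow_carton top [(0.81, array([321., 225.]))]
yellow_carton side [(0.94, array([318., 192.])), (0.58, array([205., 238.]))]
yellow_carton (array([ 0.50735713, -0.14727689, -0.19479837]), np.float64(0.9664938638179075))
yellow_carton (array([ 0.50666474, -0.1470669 , -0.1814378 ]), np.float64(0.980590717299578))
yellow_carton (array([ 0.50857489, -0.14820716,  0.74243249]), np.float64(0.8718067812354854))
```

```bash
cat >> h.py <<'E'
def plan(wps,start=None):
    """wps: (x,y,z,heading of tool x deg), tool down; prints turn(deg), shift(cm) chain assuming each is reached"""
    o=bot.get_obs();p,r=(o["eef_pos"],rot(o["tool_rot"]))
    x=r.apply([1,0,0]);print("t",round(o["t"],2),"at",p.round(4),"head",np.degrees(np.arctan2(x[1],x[0])).round(2),"tilt",np.degrees(np.arccos(-r.apply([0,0,1])[2])).round(2),"q",o["q"].round(2),"F",o["contact_force"].round(1),"w",round(float(o["gripper_width"]),3))
    for w in wps:
        h=np.radians(w[3]);t=R.from_matrix(np.array([[np.cos(h),np.sin(h),0],[np.sin(h),-np.cos(h),0],[0,0,-1]]))
        print(w,"turn",np.degrees((r.inv()*t).as_rotvec()).round(1),"shift",(r.inv().apply(np.array(w[:3])-p)*100).round(2));p,r=np.array(w[:3]),t
E
python3 -c "
from h import *
plan([(.40,-.45,.25,32),(.58,-.18,.25,50),(.64,.10,.25,69),(.616,.226,.25,69),(.616,.226,.127,69)])"
```

```text
t 0.55 at [ 0.1681 -0.6537  0.2483] head 14.42 tilt 0.0 q [ 1.21  0.48  0.02  1.56 -0.01  1.11 -0.08] F [0.6 0.3 0.3] w 1.0
(0.4, -0.45, 0.25, 32) turn [ -0.    0.  -17.6] shift [ 27.53 -13.95  -0.17]
(0.58, -0.18, 0.25, 50) turn [  0.   0. -18.] shift [ 29.57 -13.36   0.  ]
(0.64, 0.1, 0.25, 69) turn [  0.   0. -19.] shift [ 25.31 -13.4    0.  ]
(0.616, 0.226, 0.25, 69) turn [0. 0. 0.] shift [10.9  -6.76  0.  ]
(0.616, 0.226, 0.127, 69) turn [0. 0. 0.] shift [ 0.   0.  12.3]
```

carry_out([
  [[0,0,-17],[27,-14,0],8.54],
  [[0,0,-17],[27,-14,0],4],
  [[0,0,-17],[27,-14,0],4],
  [[0,0,-17],[27,-14,0],4],
  [[0,0,-17],[27,-14,0],4],
])

```text
t: 1.18
eef_pos: [0.3967, -0.449, 0.2486]
tool_rot: [0.0, 0.962, 0.271, 0.0]
contact_force: [0.6, -0.8, 0.1]
gripper_width: 0.467
```

carry_out([
  [[0,0,-18],[29.5,-13.5,0],4],
  [[0,0,-18],[29.5,-13.5,0],4],
  [[0,0,-18],[29.5,-13.5,0],4],
  [[0,0,-18],[29.5,-13.5,0],4],
  [[0,0,-18],[29.5,-13.5,0],4],
])

```text
t: 1.8
eef_pos: [0.5704, -0.1903, 0.2486]
tool_rot: [0.0, 0.909, 0.418, 0.0]
contact_force: [0.2, -0.1, 0.8]
gripper_width: 0.466
```

```bash
python3 -c "
from h import *
plan([(.64,.10,.25,69),(.616,.226,.25,69),(.616,.226,.127,69)])"
```

```text
t 1.8 at [ 0.5704 -0.1903  0.2486] head 49.4 tilt 0.04 q [ 0.46  0.38 -0.32  1.72  0.13  1.06 -0.61] F [ 0.2 -0.1  0.8] w 0.466
(0.64, 0.1, 0.25, 69) turn [  0.    0.  -19.6] shift [ 26.57 -13.61  -0.15]
(0.616, 0.226, 0.25, 69) turn [0. 0. 0.] shift [10.9  -6.76  0.  ]
(0.616, 0.226, 0.127, 69) turn [0. 0. 0.] shift [ 0.   0.  12.3]
```

q1 falls as the arm swings left, so there is plenty of range.

carry_out([
  [[0,0,-19.5],[26.5,-13.5,0],4],
  [[0,0,-19.5],[26.5,-13.5,0],4],
  [[0,0,-19.5],[26.5,-13.5,0],4],
  [[0,0,-19.5],[26.5,-13.5,0],4],
  [[0,0,-19.5],[26.5,-13.5,0],4],
])

```text
t: 2.42
eef_pos: [0.6395, 0.1005, 0.2486]
tool_rot: [-0.0, 0.824, 0.567, 0.0]
contact_force: [-0.2, -1.1, -0.5]
gripper_width: 0.469
```

carry_out([
  [[0,0,0],[5.5,-3.5,0],4],
  [[0,0,0],[11,-6.5,0],4],
  [[0,0,0],[11,-6.5,0],4],
  [[0,0,0],[11,-6.5,0],4],
])

```text
t: 2.92
eef_pos: [0.6183, 0.2232, 0.2482]
tool_rot: [0.0, 0.824, 0.566, -0.0]
contact_force: [1.4, -0.2, 0.4]
gripper_width: 0.47
```

Run:
```python
from h import *
plan([(.616,.226,.127,69)])
m=sil("blue_carton",("top","side","wrist"))
for mm in (m,m[:1],m[1:2],m[2:]):
    if mm: print(fit(mm,(.08,.045,.15),[.584,.142,2.78]))
```

```text
t 2.92 at [0.6183 0.2232 0.2482] head 68.96 tilt 0.04 q [-0.1   0.49 -0.48  1.57  0.24  1.14 -1.  ] F [ 1.4 -0.2  0.4] w 0.47
(0.616, 0.226, 0.127, 69) turn [ 0.  0. -0.] shift [ 0.19 -0.31 12.12]
blue_carton top [(0.96, array([199., 183.]))]
blue_carton side [(0.89, array([209., 235.]))]
blue_carton wrist [(0.85, array([259., 268.]))]
(array([0.58685415, 0.14082031, 2.76842394]), np.float64(0.819036861638579))
(array([0.5964493 , 0.13116381, 3.62744174]), np.float64(0.6666666666666666))
(array([0.58642162, 0.14070752, 2.76018205]), np.float64(0.9599794766546947))
(array([0.5875744 , 0.14169606, 2.77315494]), np.float64(0.911963632331744))
```

carry_out([
  [[0,0,0],[0,0,6],4],
  [[0,0,0],[0,0,12],4],
  [[0,0,0],[0,0,12],4],
  [[0,0,0],[-2.5,0,12],4],
  [[0,0,0],[-4.5,0,12],4],
])

```text
t: 3.85
eef_pos: [0.6033, 0.1809, 0.131]
tool_rot: [0.001, 0.825, 0.566, 0.002]
contact_force: [0.1, 0.3, 0.6]
gripper_width: 0.468
```

carry_out([
  [[0,0,0],[-1,0,0],4],
  [[0,0,0],[-1.8,0,0],4],
  [[0,0,0],[-2.6,0,0],4],
  [[0,0,0],[-3.4,0,0],4],
  [[0,0,0],[-3.4,0,0],4],
])

```text
t: 4.47
eef_pos: [0.5895, 0.1488, 0.128]
tool_rot: [0.0, 0.825, 0.566, -0.0]
contact_force: [-0.7, -0.2, 1.0]
gripper_width: 0.467
```

Run:
```python
from h import *
plan([])
a=bot.read_camera("side")[100:340,120:420];b=bot.read_camera("wrist")
cv2.imwrite("pics/push1.png",np.hstack([cv2.resize(a,(400,320)),cv2.resize(b,(400,320))])[:,:,::-1])
```

```text
t 4.47 at [0.5895 0.1488 0.128 ] head 68.88 tilt 0.06 q [-0.01  0.54 -0.45  1.8   0.3   0.87 -0.97] F [-0.7 -0.2  1. ] w 0.467
```

View pics/push1.png

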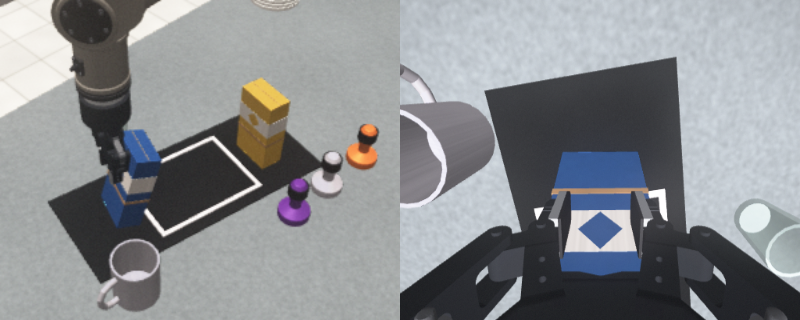

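The carton is leaning under the fingers: its side-view top is at about (140,140) of the composite, and yellow is untouched. I'll keep pushing past the tipping point.

carry_out([
  [[0,0,0],[-0.8,0,0],4],
  [[0,0,0],[-1.6,0,0],4],
  [[0,0,0],[-2.4,0,0],4],
  [[0,0,0],[-3.2,0,0],4],
  [[0,0,0],[-3.2,0,0],4],
])

```text
t: 5.2
eef_pos: [0.5781, 0.1187, 0.1283]
tool_rot: [0.0, 0.825, 0.565, -0.0]
contact_force: [0.3, 1.2, 0.7]
gripper_width: 0.466
```

Run:
```python
from h import *
plan([])
a=bot.read_camera("side")[100:340,120:420];b=bot.read_camera("top")[130:310,130:380]
cv2.imwrite("pics/push2.png",np.hstack([cv2.resize(a,(400,320)),cv2.resize(b,(400,320))])[:,:,::-1])
```

```text
t 5.2 at [0.5781 0.1187 0.1283] head 68.85 tilt 0.03 q [ 0.04  0.52 -0.46  1.84  0.3   0.85 -0.93] F [0.3 1.2 0.7] w 0.466
```

View pics/push2.png

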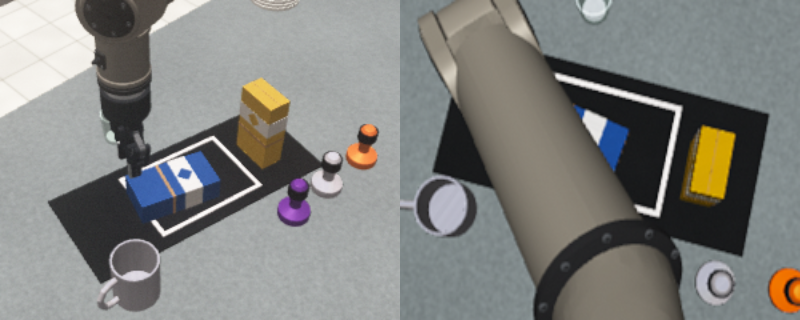

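The carton has toppled and lies with its top end towards yellow; its bottom end still overlaps the tape. I'll back off and measure it.

carry_out([
  [[0,0,0],[5,0,-3],4],
  [[0,0,0],[10,0,-6],4],
  [[0,0,0],[11,0,-6],4],
  [[0,0,0],[11,0,-6],4],
])

```text
t: 5.8
eef_pos: [0.6174, 0.2231, 0.1877]
tool_rot: [-0.0, 0.824, 0.567, -0.0]
contact_force: [-0.4, -1.2, 0.0]
gripper_width: 0.466
```

```bash
cat >> h.py <<'E'
Z=np.array([.5473,.0023]);ZA=np.radians(-12.26)
def lying(g):
    m=sil("blue_carton",("side","wrist","top"))
    for mm in (m[:1],m[1:2],m[:2]):
        if not mm: continue
        p,q=fit(mm,(.08,.15,.045),g)
        c=np.array([[-.04,-.075],[.04,-.075],[-.04,.075],[.04,.075]])
        M=lambda a:np.array([[np.cos(a),-np.sin(a)],[np.sin(a),np.cos(a)]])
        w=c@M(p[2]).T+p[:2];print(p.round(4),"long axis deg",np.degrees(p[2]).round(1)+90,"IoU",round(q,3),"zone corners mm",((w-Z)@M(ZA)*1000).round(0).tolist())
E
python3 -c "
from h import *
plan([]);lying([.56,.05,np.radians(-21)])"
```

```text
t 5.8 at [0.6174 0.2231 0.1877] head 69.02 tilt 0.04 q [-0.11  0.55 -0.47  1.63  0.28  1.03 -1.03] F [-0.4 -1.2  0. ] w 0.466
blue_carton side [(0.57, array([248., 240.]))]
blue_carton wrist [(0.7, array([256., 297.]))]
blue_carton top [(0.68, array([237., 206.])), (0.43, array([327., 289.]))]
[ 0.5497  0.0465 -0.3676] long axis deg 68.9 IoU 0.968 zone corners mm [[-58.0, -24.0], [21.0, -37.0], [-35.0, 124.0], [44.0, 112.0]]
[ 0.5503  0.044  -0.3632] long axis deg 69.2 IoU 0.5 zone corners mm [[-57.0, -27.0], [23.0, -39.0], [-34.0, 121.0], [45.0, 110.0]]
[ 0.5499  0.0454 -0.3771] long axis deg 68.4 IoU 0.732 zone corners mm [[-58.0, -25.0], [21.0, -38.0], [-34.0, 123.0], [45.0, 110.0]]
```

```bash
python3 -c "
from h import *
plan([(.5817,.175,.1877,77.7),(.5817,.175,.03,77.7),(.5633,.0899,.03,77.7)])"
```

```text
t 6.1 at [0.6176 0.2208 0.1877] head 68.83 tilt 0.08 q [-0.11  0.55 -0.47  1.63  0.28  1.03 -1.03] F [ 0.6  0.8 -0.2] w 0.467
(0.5817, 0.175, 0.1877, 77.7) turn [-0.   0.1 -8.9] shift [-5.57 -1.7   0.01]
(0.5817, 0.175, 0.03, 77.7) turn [0. 0. 0.] shift [ 0.    0.   15.77]
(0.5633, 0.0899, 0.03, 77.7) turn [0. 0. 0.] shift [-8.71  0.02  0.  ]
```

carry_out([
  [[0,0,-8.8],[-5.5,-1.7,0],5],
  [[0,0,-8.8],[-5.5,-1.7,5],5],
  [[0,0,-8.8],[-5.5,-1.7,10],5],
  [[0,0,-8.8],[-5.5,-1.7,15.7],5],
  [[0,0,-8.8],[-5.5,-1.7,15.7],5],
])

```text
t: 6.72
eef_pos: [0.5787, 0.1751, 0.0274]
tool_rot: [-0.001, 0.779, 0.627, -0.004]
contact_force: [-0.0, -0.3, 0.8]
gripper_width: 0.585
```

```bash
python3 -c "
from h import *
plan([(.5633,.0899,.03,77.7)])"
```

```text
t 6.72 at [0.5787 0.1751 0.0274] head 77.7 tilt 0.53 q [-0.08  0.69 -0.43  1.84  0.42  0.71 -0.96] F [-0.  -0.3  0.8] w 0.585
(0.5633, 0.0899, 0.03, 77.7) turn [-0.4  0.3  0. ] shift [-8.65  0.3  -0.22]
```

carry_out([
  [[0,0,0],[-2,0.2,0],5],
  [[0,0,0],[-3.2,0.2,0],5],
  [[0,0,0],[-4.2,0.2,0],5],
  [[0,0,0],[-5.2,0.2,0],5],
  [[0,0,0],[-6.2,0.2,0],5],
])

```text
t: 7.35
eef_pos: [0.5712, 0.1163, 0.032]
tool_rot: [-0.0, 0.779, 0.628, 0.001]
contact_force: [0.1, 2.0, 1.5]
gripper_width: 0.585
```

```bash
python3 -c "
from h import *
plan([(.5633,.0899,.03,77.7)]);lying([.55,.02,np.radians(-14)])"
```

```text
t 7.35 at [0.5712 0.1163 0.032 ] head 77.75 tilt 0.09 q [ 0.02  0.65 -0.43  1.9   0.42  0.68 -0.88] F [0.1 2.  1.5] w 0.585
(0.5633, 0.0899, 0.03, 77.7) turn [ 0.1 -0.1  0. ] shift [-2.75 -0.21  0.19]
blue_carton wrist [(0.6, array([254., 294.]))]
blue_carton top [(0.69, array([264., 202.]))]
[ 0.5448  0.028  -0.5064] long axis deg 61.0 IoU 0.354 zone corners mm [[-68.0, -36.0], [9.0, -59.0], [-25.0, 108.0], [52.0, 85.0]]
[ 5.634e-01  2.000e-04 -4.950e-01] long axis deg 61.6 IoU 0.194 zone corners mm [[-43.0, -60.0], [34.0, -82.0], [-1.0, 84.0], [75.0, 62.0]]
[ 0.5529  0.0261 -0.3987] long axis deg 67.2 IoU 0.273 zone corners mm [[-53.0, -42.0], [26.0, -57.0], [-25.0, 106.0], [53.0, 91.0]]
```

carry_out([
  [[0,0,0],[-1,-0.1,0],5],
  [[0,0,0],[-2,-0.2,0],5],
  [[0,0,0],[-2.7,-0.2,0],5],
  [[0,0,0],[-2.7,-0.2,0],5],
  [[0,0,0],[0,0,0],5],
])

```text
t: 8.28
eef_pos: [0.5707, 0.113, 0.0309]
tool_rot: [0.001, 0.78, 0.626, -0.001]
contact_force: [1.0, -0.4, -0.3]
gripper_width: 0.586
```

carry_out([
  [[0,0,0],[5,0,-3],5],
  [[0,0,0],[10,0,-9],5],
  [[0,0,0],[12,0,-15],5],
  [[0,0,0],[16,0,-18],5],
  [[0,0,0],[16,0,-18],5],
])

```text
t: 8.9
eef_pos: [0.6059, 0.2785, 0.216]
tool_rot: [-0.0, 0.777, 0.629, 0.004]
contact_force: [-0.2, -1.6, -1.3]
gripper_width: 0.588
```

```bash
python3 -c "
from h import *
plan([]);lying([.55,.005,np.radians(-14)])
a=bot.read_camera('side')[100:340,120:420];b=bot.read_camera('top')[130:310,130:380]
cv2.imwrite('pics/lie.png',np.hstack([cv2.resize(a,(400,320)),cv2.resize(b,(400,320))])[:,:,::-1])"
```

```text
t 8.9 at [0.6059 0.2785 0.216 ] head 78.01 tilt 0.52 q [-0.16  0.54 -0.52  1.59  0.29  1.08 -0.96] F [-0.2 -1.6 -1.3] w 0.588
blue_carton side [(0.78, array([263., 229.])), (0.57, array([222., 307.]))]
blue_carton wrist [(0.6, array([257., 321.]))]
blue_carton top [(0.86, array([255., 211.])), (0.69, array([322., 290.]))]
[ 0.5488  0.0039 -0.2159] long axis deg 77.6 IoU 0.976 zone corners mm [[-39.0, -73.0], [41.0, -73.0], [-39.0, 77.0], [41.0, 77.0]]
[ 0.5473  0.0006 -0.2434] long axis deg 76.1 IoU 0.122 zone corners mm [[-42.0, -75.0], [38.0, -78.0], [-37.0, 74.0], [43.0, 72.0]]
[ 0.5489  0.003  -0.2033] long axis deg 78.3 IoU 0.546 zone corners mm [[-38.0, -74.0], [42.0, -74.0], [-39.0, 76.0], [41.0, 76.0]]
```

View pics/lie.png

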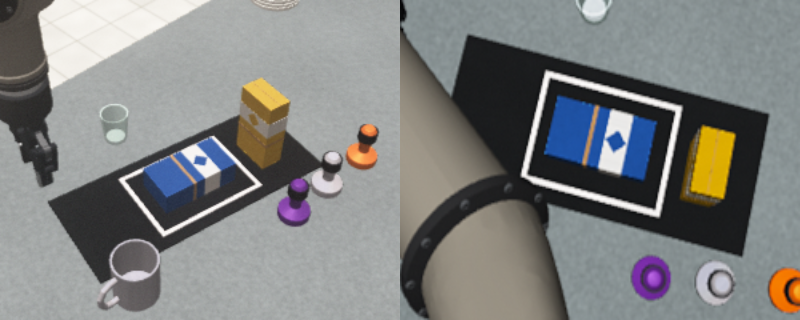

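The carton lies flat and square inside the outline, about 25 mm or more clear of the tape at each end. Everything else stands, and the arm is clear, so I'm handing in.

```bash
python3 -c "
from station import bot
print(bot.hand_in())"
```

```text
the job is handed in; nothing more can be done
None
```

I toppled the blue carton by pushing high on its outer broad face with the part-open fingers. I then pushed its bottom end with both fingers, which slid it into the outline and squared it up. The job was handed in at about 9 s of robot time, and no verdict was reported.

**Final position:** In the last check the side-camera fit was good (0.976 overlap). It put the corners at about x = ±40 mm and y = −73 to +77 mm from the outline's centre, within 1° of square. The limits are ±74 and ±104 mm, so there is ample room, and the top end points towards the yellow carton.

**Other objects:** In the last picture the yellow carton, glass, tamper and pitcher are upright and look unmoved. I checked this by eye and did not re-measure their positions. The robot was clear of everything.

**Checks that disagreed:**
- The wrist-camera fit at the end was poor (0.12 overlap), though its position agreed within a few mm.
- A mid-push measurement failed because the arm hid the carton from the side camera.
- The force sensor showed only about 1 N, near its noise, so I confirmed the tipping contact from the pictures, not the force.

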